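# Fit a new cartridge to the worktop water filter

## Robot

A 7-joint arm with a two-finger parallel gripper is mounted at the origin on a cart in front of the work surface, level with it; the furniture and walls round the work are solid. World frame = base frame: x ahead of the robot, y to its left, z up, the work surface at z = 0. Lengths are in mm, angles in rad, forces in N, time in s.
With the tool pointing down it reaches from about 425 to 875 mm from the base axis. Payload 8.4 kg.
Tool frame: the origin (TCP) lies at the very end of the fingers, on their centre line; the grasp point (between the pads) lies 19 mm behind it; z points along the fingers, y is the line along which they close (so a half turn about z gives the same grasp; the last joint's range is limited). The gripper opens to 85 mm and grips with 20 to 120 N. Pads are 22 mm wide; open, the fingers measure 114 mm over their backs; the gripper's body (76 mm by 85 mm) begins 54 mm behind the grasp point. The pads swing forward as they close: fully open they stand 13 mm farther back than shut.
Start: joints at [1.245, 0.333, 0.04, 1.465, -0.013, 1.343, -0.059], TCP at [146.139, -633.33, 231.308] pointing down, gripper open.
Joint ranges: [-2.58, 2.58], [-0.38, 2.09], [-1.3, 1.39], [0.25, 2.4], [-1.5, 4.64], [0.08, 2.09], [-2.65, 2.65]. Speed limits (rad/s): [2.22, 2.22, 2.79, 2.79, 3.14, 3.14, 3.14].

## Interface

Orientations are given as a rotation vector (axis times angle).
In Python, from rig import env gives the robot as it stands.
- The arm moves only by the shell command python3 -m creep 'ROWS' [FORCE]. ROWS is JSON, a list that holds one entry, the list of rows, each a list of 7 numbers: the turn, a rotation vector about the world's x, y, z in rad, then the shift along the world's x, y, z in cm, then the opening in per cent of the stroke, from 0 (shut) to 100 (fully open). In form: [[[rx, ry, rz, dx, dy, dz, hand], ...]]. A call has 1 to 12 rows; each row is the pose to reach, as a shift and turn from the pose commanded when the call began; what a row does not reach only later rows make up. A row lasts 1/8 s, in which the tool goes at most 62.5 mm and 10.7 degrees, less where a joint would pass 70% of its speed; a pose out of reach is approached as far as the arm can. A call with a gripper value outside its range is refused whole. The fingers move at their own pace and stop on an object; FORCE is the grip in N (left out, the last holds). Time passes only in rows, so rows that repeat a pose let the fingers close. It gives the time, the measured TCP pose, the force, the opening and the grip force at its end, in the units of the state.
- env.observe(): the state, without advancing time (a new reading comes with each control period).
- env.capture(name): name is "side" or "top"; returns a dict with "pixels" (384x512x3 uint8, blue, green, red), "z_map" (384x512 float32, mm along the optical axis (not along the pixel's ray), 0 where there is no reading), "K" (3x3 intrinsics, pixels), "xyz" and "orientation" of the camera in the world. Camera axes: x right, y down, z forward; pixel columns grow to the right and rows downward; lengths in mm; the calibration is good to about 2 mm. A picture is of the moment at which its call begins.
- env.sign_off(): hands the job in; it is judged then, once.
The state is a dict: "time": time; "qpos": joint angles; "qd": joint speeds; "effort": joint torques, N m; "position": TCP position; "ee_rot": TCP orientation; "ft_force": force on the tool from outside, world axes, zero at the start; "moment": the same for the moment, N m; "width": opening from 0.0 (shut) to 1.0 (fully open); "grasp_force": force on a finger pad.
Only numpy, scipy, OpenCV 4.12 (cv2) and the standard library are available. Lean on these libraries where they do the work, as an engineer would, in place of code of your own. Each camera call takes 0.05 s, during which the arm holds its last target. There are 200 camera calls.

## Task

Fit the new cartridge to the drinking-water filter: lower it into the two saddles of the stand with its spigot towards the collet and let it settle there before you let go, then slide it along the saddles so that the spigot goes past the seal in the push-fit collet until it bottoms. Then swing the retaining arm fully shut behind the cartridge, and only after that turn the valve lever to open, in line with the cartridge. Leave the glass, the ramekin and the mug where they stand.

Things in the scene. Friction and masses are not known exactly. Their poses are not given: they have to be found in the camera images.
- cartridge: White filter cartridge lying loose, 0.28 kg. x axis = cylinder axis, rear cap to spigot; origin on the axis at mid-body. Round body 48 mm in diameter, x -62 to +66 mm, tapering to 26 mm at the shoulder, x = +80; grey eight-sided rear cap x -80 to -62 mm, 48 mm across flats, 52 across corners. It lies on a flat of the cap, axis 24 mm above the worktop. Grip it across the body near the middle.
- spigot_tip (a point): Centre of the tip of the cartridge's spigot, 112 mm from the cartridge's origin along its x axis. The spigot is a rigid tube 16 mm in diameter and 32 mm long on the front of the cartridge, chamfered to 11 mm over the last 6 mm, with a 2 mm deep grip groove 21 mm behind the tip.
- stand: Filter stand, fixed: aluminium base plate, x -132 to +153 mm, 112 mm wide, top 12 mm high; two saddles; head at x +82 to +148 mm, radius 25 mm. Origin on the worktop under the middle of a fitted cartridge; x points along the saddles to the head, y to the side of the retaining arm's pivot. An outlet pipe arches from the head to y = -118 mm, 120 mm high; an inlet pipe goes down at x = +176 mm.
- seat (a point): On the saddle axis, 58 mm above the worktop, axes as the stand's: where the cartridge's origin is when it is fully home. Black V saddles (90 degrees, 16 mm long, 50 mm wide, up to 45 mm high) at x = -52 and +30 mm from here hold the cartridge on this axis. With its origin at x = -38 mm or less the spigot is still clear of the head: lower it in there, e.g. at -42 mm.
- collet_mouth (a point): Centre of the open face of the push-fit collet, 82 mm along the stand's x from seat. Bore 18.4 mm wide, 30 mm deep to a hard bottom. Sprung seal grips 9 mm inside, 12 mm apart, need some 10 to 20 N of push to pass; at the bottom they click into the spigot's groove and hold it. Fully home, the cartridge's shoulder stands 2 mm before this face.
- retainer (a joint): Steel retaining arm, 10 mm wide, 46 to 56 mm high, on a vertical pivot at x = -88, y = +44 mm of the stand. 0 = shut: it lies along the stand's -y, 3 mm behind the rear cap of a cartridge that is home; if not home it fouls the cap (never ram it home with the arm). Opens clockwise from above, to 2.1 rad; at 1.57 it points to the stand's -x. Starts open; stays where it is left; friction 0.05 N m.
- retainer_knob (a point): Centre of the top of the arm's black upright knob, 14 mm in diameter, 27 mm tall above the arm, top 83 mm above the worktop. It turns with the arm, 55 mm from its pivot: at joint 0 it is 22 mm to -x and 50 mm to -y of the pivot (stand axes), 30 mm behind the rear cap.
- valve (a joint): Quarter-turn lever on top of the head, on a vertical pivot at x = +129, y = 0 of the stand. 0 = closed: it points to the stand's +y, across the axis. Grows clockwise from above to 1.571 rad = open: it points to the stand's +x, in line with the cartridge. Stops at both ends; starts closed or nearly so; stays where it is left; friction 0.05 N m.
- valve_tip (a point): Centre of the top of the lever's black grip, 52 mm from the pivot, 105 mm above the worktop. The grip is 15 mm wide, 13 mm high and 38 mm long, from 30 to 68 mm out from the pivot; under it there is free space down to 65 mm above the worktop. It can be pushed from the side with closed fingers.
- glass: Small drinking glass, 46 mm wide, 59 mm high, standing behind the stand; origin under its centre. Leave it alone.
- ramekin: Cream ramekin, 73 mm wide, 41 mm high, standing behind the work; origin under its centre. Leave it alone.
- mug: Blue mug, 58 mm wide (82 with handle), 49 mm high, standing behind the work; origin under its centre. Leave it alone.

How it is judged:
By the outcome, as a careful person would: the job done as asked, in the order asked, and still so for the second after the job is handed in, with the robot touching nothing.
It also fails if it takes over 54 s, if anything falls off the work surface, if the arm or the gripper's body presses on something with over 40 N, if the wrist force passes 120 N, or if a joint passes its speed limit or range.

## Working session

There is one attempt and no reset: what is moved stays moved. The work goes in short steps, Python scripts to look and compute and a shell command to move; the robot and the scene stay as the last step left them, time stands still between calls to the robot, and variables do not carry over. Pictures are saved under pics/ and viewed, at most 10 in all, crops included, and the job is handed in when it is done.

```bash
mkdir -p pics; cat > h.py <<'E'
import numpy as np, cv2
from scipy.spatial.transform import Rotation as R
from rig import env
def cap(n):
    c=env.capture(n); o=np.array(c["orientation"],float)
    c["R"]=o if o.shape==(3,3) else (R.from_rotvec(o).as_matrix() if o.size==3 else R.from_quat(o).as_matrix())
    return c
def cloud(c):
    v,u=np.indices(c["z_map"].shape); K=np.array(c["K"]); z=c["z_map"]
    p=np.stack([(u-K[0,2])/K[0,0]*z,(v-K[1,2])/K[1,1]*z,z],-1)
    return p@c["R"].T+np.array(c["xyz"])
def ray(c,u,v,h):
    K=np.array(c["K"]); d=c["R"]@np.array([(u-K[0,2])/K[0,0],(v-K[1,2])/K[1,1],1]); o=np.array(c["xyz"])
    return o+d*(h-o[2])/d[2]
E
python3 - <<'E'
from h import *
ims=[]
for n in("top","side"):
    c=env.capture(n); print(n,c["xyz"],c["orientation"],np.array(c["K"]).tolist())
    cv2.imwrite(f"pics/{n}0.png",cv2.resize(c["pixels"],(800,600),interpolation=cv2.INTER_CUBIC))
s=env.observe(); print({k:np.round(v,3).tolist() for k,v in s.items()})
E
```

```text
top [ 449.26747465 -123.0701382  1046.02166921] [-2.16123444  2.1746544  -0.15823018] [[386.85530229533504, 0.0, 258.9335663576225], [0.0, 386.85530229533504, 194.54021872872443], [0.0, 0.0, 1.0]]
side [ 453.31072141 -951.52130356  746.71251177] [-2.21304491  0.17266441 -0.10199663] [[393.90408470252174, 0.0, 247.30308914075658], [0.0, 393.90408470252174, 197.08352615685615], [0.0, 0.0, 1.0]]
{'time': 0.1, 'qpos': [1.245, 0.334, 0.04, 1.466, -0.013, 1.343, -0.059], 'qd': [0.001, -0.002, -0.001, -0.004, -0.002, -0.0, 0.001], 'effort': [0.004, -66.002, 1.37, -40.647, 0.017, 0.009, -0.0], 'position': [146.005, -632.967, 230.497], 'ee_rot': [-3.12, -0.355, 0.0], 'ft_force': [0.596, -0.817, 0.214], 'moment': [0.016, -0.021, -0.033], 'grasp_force': 0.0, 'width': 1.002}
```

View pics/top0.png

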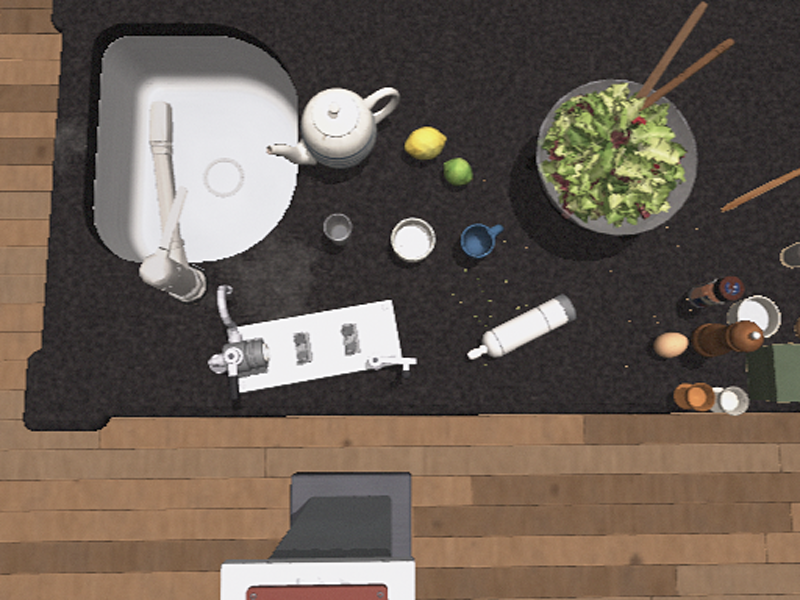

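View pics/side0.png

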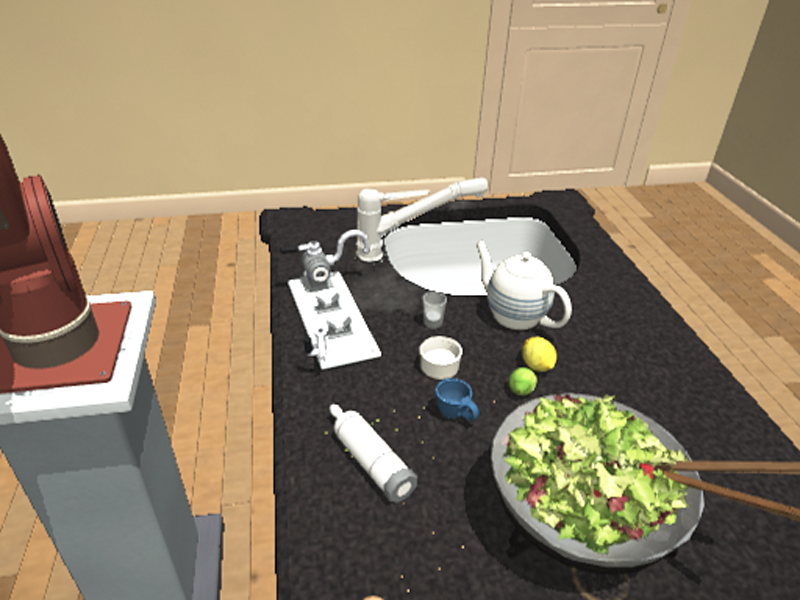

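The top view shows the cartridge at (475,354)–(572,303) with its spigot towards the stand. The plate spans (230–402, 300–391), with saddles at (302,347) and (349,338), the valve pivot at (232,355) and the retainer at (375,362)→(410,362). The side view agrees, and the arm is out of the way in both. Measuring now.

```bash
python3 - <<'E'
from h import *
c=cap("top"); P=cloud(c); g=c["pixels"].min(2); s=512/800
v,u=np.indices(g.shape)
def box(a,b,d,e): return (u>a*s)&(u<d*s)&(v>b*s)&(v<e*s)
# cartridge
m=box(455,280,590,370)&(c["pixels"].max(2)>100)
n,l,st,_=cv2.connectedComponentsWithStats(m.astype(np.uint8)); k=1+st[1:,4].argmax(); m=l==k
q=P[m]; print("cart n",m.sum(),"z pct",np.percentile(q[:,2],[5,50,95,99]).round(1))
# pixels -> rays on the axis plane z=24
U=np.c_[u[m],v[m]].astype(np.float32)
W=np.array([ray(c,a,b,24)[:2] for a,b in U]).astype(np.float32)
d=cv2.fitLine(W,cv2.DIST_L2,0,.01,.01).ravel(); e=d[:2]*np.sign(d[1]); t=(W-d[2:])@e; w=(W-d[2:])@np.array([-e[1],e[0]])
print("cart dir",e,"yaw",np.arctan2(e[1],e[0]),"len",np.ptp(t)," width",np.ptp(w))
tip=d[2:]+e*t.max()+np.array([-e[1],e[0]])*(w.max()+w.min())/2
print("tip",tip,"origin from tip",tip-e*112,"cap end mid+80",d[2:]+e*(t.min()+80))
qb=q[(q[:,2]>38)]; print("ridge dir/centre",cv2.fitLine(qb[:,:2].astype(np.float32),2,0,.01,.01).ravel())
# plate
m=box(225,290,410,400)&(P[...,2]>5)&(P[...,2]<20)&(g>170)
n,l,st,_=cv2.connectedComponentsWithStats(m.astype(np.uint8)); k=1+st[1:,4].argmax(); m=l==k
W=np.array([ray(c,a,b,12)[:2] for a,b in zip(u[m],v[m])]).astype(np.float32)
r=cv2.minAreaRect(W); print("plate rect (285x112)",r, "z",np.median(P[m][:,2]))
for nm,b in dict(head=(205,335,275,385),ret=(362,345,418,380),lever=(220,340,245,400),sad=(290,320,362,366)).items():
    a=P[box(*b)]; 
    for lo,hi in((25,50),(50,70),(70,95),(95,120)):
        k=(a[:,2]>lo)&(a[:,2]<hi)
        if k.sum()>4: print(nm,lo,k.sum(),a[k].mean(0).round(1),a[k][:,:2].min(0).round(),a[k][:,:2].max(0).round())
print("tool axes",R.from_rotvec(env.observe()["ee_rot"]).as_matrix().round(3).tolist())
E
```

```text
cart n 1143 z pct [29.9 44.4 50.  51.5]
cart dir [-0.44017512  0.89791197] yaw 2.0265899 len 200.41893  width 47.21232
tip [ 486.88623 -252.62056] origin from tip [ 536.18585 -353.1867 ] cap end mid+80 [ 540.1359 -360.6264]
ridge dir/centre [ 4.3637708e-01 -8.9976388e-01  5.3739417e+02 -3.5280682e+02]
plate rect (285x112) ((508.0838317871094, 5.6539154052734375), (110.62413787841797, 277.6827697753906), 9.883400917053223) z 12.702006199166135
head 25 12 [486.2 117.9  42.6] [473.  80.] [501. 171.]
head 50 165 [490.9 125.2  64.3] [463.  78.] [521. 175.]
head 70 347 [490.7 108.4  79. ] [465.  79.] [517. 152.]
head 95 153 [471.3 123.4 103.1] [443. 115.] [498. 135.]
ret 50 159 [ 479.1 -121.4   57. ] [ 453. -160.] [491. -87.]
ret 70 22 [ 457.7 -144.5   83.4] [ 453. -149.] [ 463. -139.]
lever 50 39 [490.1 135.1  66.1] [463. 114.] [513. 152.]
lever 70 155 [489.6 123.9  81.2] [465. 109.] [512. 150.]
lever 95 215 [459.8 122.4 103.4] [421. 113.] [498. 135.]
sad 25 179 [511.5 -11.6  38.7] [480. -63.] [542.  38.]
tool axes [[0.974, 0.225, -0.0], [0.225, -0.974, 0.001], [-0.0, -0.001, -1.0]]
```

Checks agree:
- The stand yaw is 99.9° and its origin is about (509.4, -1). Plate and saddles agree, and the knob is 54 mm from its pivot against a nominal 55.
- The cartridge origin is about (536.5, -353), yaw 116°.
- I'll grip at cartridge x = +10, which keeps the fingers between the saddles for the whole slide.

Now approaching above the cartridge.

```bash
python3 -m creep '[[[0,0,1.797,38.6,28.9,0,100],[0,0,1.797,38.6,28.9,0,100],[0,0,1.797,38.6,28.9,0,100],[0,0,1.797,38.6,28.9,0,100],[0,0,1.797,38.6,28.9,-10,100],[0,0,1.797,38.6,28.9,-10,100],[0,0,1.797,38.6,28.9,-10,100],[0,0,1.797,38.6,28.9,-10,100],[0,0,1.797,38.6,28.9,-10,100],[0,0,1.797,38.6,28.9,-10,100],[0,0,1.797,38.6,28.9,-10,100],[0,0,1.797,38.6,28.9,-10,100]]]'
```

```text
time: 1.65
position: [531.9, -344.5, 131.3]
ee_rot: [-1.67, -2.661, 0.0]
ft_force: [-0.4, 0.1, -0.2]
width: 0.999
grasp_force: 0.0
```

```bash
python3 -m creep '[[[0,0,0,0,0,-5,100],[0,0,0,0,0,-9,100],[0,0,0,0,0,-11,100],[0,0,0,0,0,-12,100],[0,0,0,0,0,-12,100],[0,0,0,0,0,-12,40],[0,0,0,0,0,-12,40],[0,0,0,0,0,-12,40],[0,0,0,0,0,-12,40],[0,0,0,0,0,-12,40],[0,0,0,0,0,-12,40],[0,0,0,0,0,-12,40]]]' 60
```

```text
time: 3.15
position: [532.8, -344.8, 12.7]
ee_rot: [1.665, 2.662, -0.0]
ft_force: [-0.6, 1.4, 5.7]
width: 0.537
grasp_force: 60.9
```

```bash
python3 -m creep '[[[0,0,0,0,0,1,40],[0,0,0,0,0,5,40],[0,0,0,0,0,10,40],[0,0,0,0,0,15,40],[0,0,0,0,0,15,40],[0,0,0,0,0,15,40]]]'; python3 - <<'E'
from h import *
c=env.capture("side"); cv2.imwrite("pics/side1.png",cv2.resize(c["pixels"][180:360,150:390],(720,540)))
E
```

```text
time: 3.9
position: [531.5, -344.1, 160.7]
ee_rot: [-1.665, -2.663, 0.0]
ft_force: [-0.2, 0.4, -3.2]
width: 0.54
grasp_force: 62.6
```

View pics/side1.png

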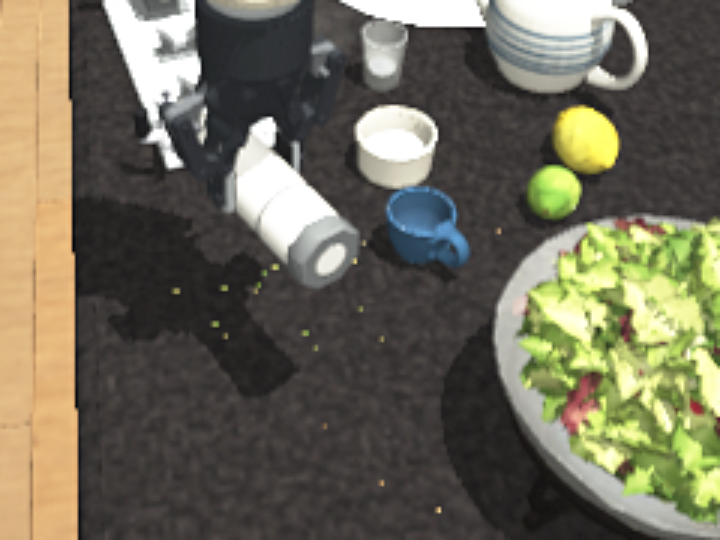

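The cartridge is held firmly and level (cap at (325,250) in the crop). Carrying it to above the stand.

```bash
python3 -m creep '[[[0,0,-0.05,-0.3,5,0,40],[0,0,-0.15,-0.8,11,0,40],[0,0,-0.28,-1.2,17,0,40],[0,0,-0.281,-1.5,23,0,40],[0,0,-0.281,-1.6,28,0,40],[0,0,-0.281,-1.7,31,0,40],[0,0,-0.281,-1.7,31,-3,40],[0,0,-0.281,-1.7,31,-3,40],[0,0,-0.281,-1.7,31,-3,40]]]'; python3 - <<'E'
from h import *
c=cap("top"); d=cap("side")
a=c["pixels"][140:280,110:290]; cv2.imwrite("pics/top2.png",cv2.resize(a,(720,560)))
b=d["pixels"][100:260,150:310]; cv2.imwrite("pics/side2.png",cv2.resize(b,(600,600)))
E
```

```text
time: 5.08
position: [514.9, -34.8, 131.2]
ee_rot: [-2.023, -2.402, 0.001]
ft_force: [0.3, -0.6, -2.9]
width: 0.541
grasp_force: 62.4
```

View pics/top2.png

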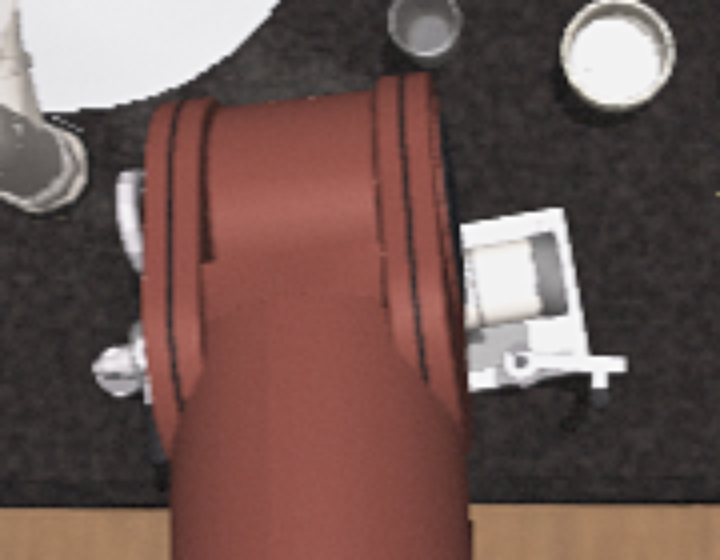

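View pics/side2.png

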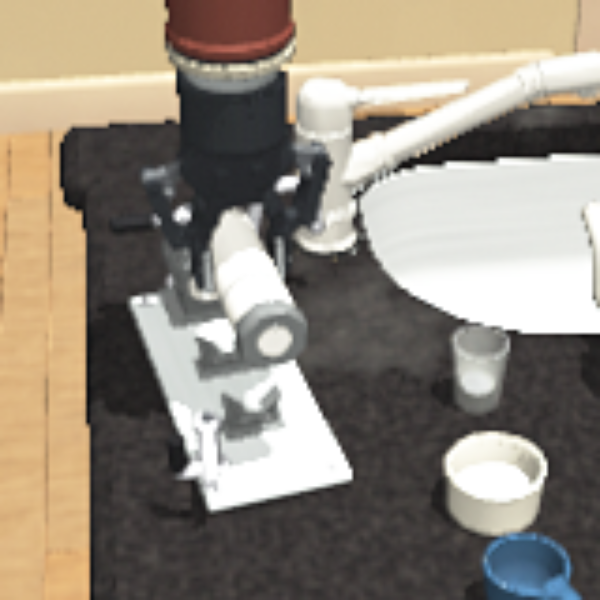

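Top view: cap at crop (548,270) and the stand's plate beneath it. Side view: the cartridge is roughly aligned above the saddles. Measuring the cap's position in the stand frame.

```bash
cat >> h.py <<'E'
ex=np.array([-.1716,.9852]); ey=np.array([-.9852,-.1716]); O=np.array([509.4,-1.])
def st(p): p=np.asarray(p,float)[...,:2]-O; return np.stack([p@ex,p@ey],-1)
def cart(c,z0,z1,xmax):   # visible rear part of the cartridge, stand frame
    P=cloud(c).reshape(-1,3); S=st(P); k=(P[:,2]>z0)&(P[:,2]<z1)&(abs(S[:,1])<45)&(S[:,0]>-160)&(S[:,0]<xmax)
    S=S[k]; z=P[k,2]; print("n",k.sum(),"x",np.percentile(S[:,0],[0,1,5,50,100]).round(1),"z max",np.percentile(z,[90,99]).round(1))
    for a in range(-150,int(xmax),12):
        j=(S[:,0]>=a)&(S[:,0]<a+12)
        if j.sum()>8: print(a,j.sum(),"y mid",((S[j,1].max()+S[j,1].min())/2).round(1),"w",np.ptp(S[j,1]).round(1),"zmax",np.percentile(z[j],95).round(1))
E
python3 - <<'E'
from h import *
cart(cap("top"),125,175,-70)
print("tcp",st(env.observe()["position"]))
E
```

```text
n 481 x [-123.2 -122.6 -120.5  -96.7  -70. ] z max [168.2 170.2]
-126 86 y mid -0.5 w 48.1 zmax 169.8
-114 107 y mid -0.7 w 48.1 zmax 168.8
-102 106 y mid -0.4 w 46.6 zmax 168.9
-90 107 y mid -0.4 w 47.1 zmax 167.8
-78 75 y mid -0.9 w 47.8 zmax 168.5
tcp [-34.32078296  -0.30410724]
```

Origin at stand x = -43, y ≈ -0.5 and well aligned. Lowering.

```bash
python3 -m creep '[[[0,0,0,0,0,-3.5,40],[0,0,0,0,0,-6.5,40],[0,0,0,0,0,-7.5,40],[0,0,0,0,0,-8,40],[0,0,0,0,0,-8.2,40],[0,0,0,0,0,-8.2,40]]]';python3 -m creep '[[[0,0,0,0,0,-0.15,40],[0,0,0,0,0,-0.3,40],[0,0,0,0,0,-0.3,40]]]'
```

```text
time: 5.98
position: [515.7, -34.4, 50.1]
ee_rot: [2.022, 2.403, 0.001]
ft_force: [0.7, -0.7, -2.4]
width: 0.54
grasp_force: 62.6
time: 6.35
position: [514.8, -34.6, 46.8]
ee_rot: [-2.023, -2.404, 0.002]
ft_force: [-4.7, -1.1, 6.0]
width: 0.539
grasp_force: 63.7
```

Contact: weight is taken with about 6 N up. Ease the grip, let it settle, then release.

```bash
python3 -m creep '[[[0,0,0,0,0,-0.05,40],[0,0,0,0,0,-0.05,40],[0,0,0,0,0,-0.05,40]]]' 20; python3 -m creep '[[[0,0,0,0,0,0,62],[0,0,0,0,0,0,70],[0,0,0,0,0,0,70],[0,0,0,0,0,0,70]]]';  python3 - <<'E'
from h import *
cart(cap("top"),40,92,-70)
print("tcp",st(env.observe()["position"]))
d=cap("side"); cv2.imwrite("pics/side3.png",cv2.resize(d["pixels"][110:250,170:310],(600,600)))
E
```

```text
time: 6.72
position: [514.8, -34.5, 46.8]
ee_rot: [2.023, 2.404, -0.002]
ft_force: [-7.8, -0.3, 12.3]
width: 0.546
grasp_force: 64.5
time: 7.22
position: [515.2, -34.3, 45.8]
ee_rot: [-2.022, -2.404, -0.0]
ft_force: [0.7, 0.9, -1.1]
width: 0.7
grasp_force: 0.0
n 430 x [-122.7 -122.2 -119.8  -95.6  -70.1] z max [82.7 85.6]
-126 67 y mid 1.0 w 46.8 zmax 84.0
-114 95 y mid 10.7 w 68.3 zmax 84.4
-102 104 y mid 10.5 w 68.9 zmax 82.7
-90 108 y mid 10.9 w 67.8 zmax 83.5
-78 56 y mid 0.3 w 46.8 zmax 83.9
tcp [-3.37943368e+01  2.00774584e-02]
```

View pics/side3.png

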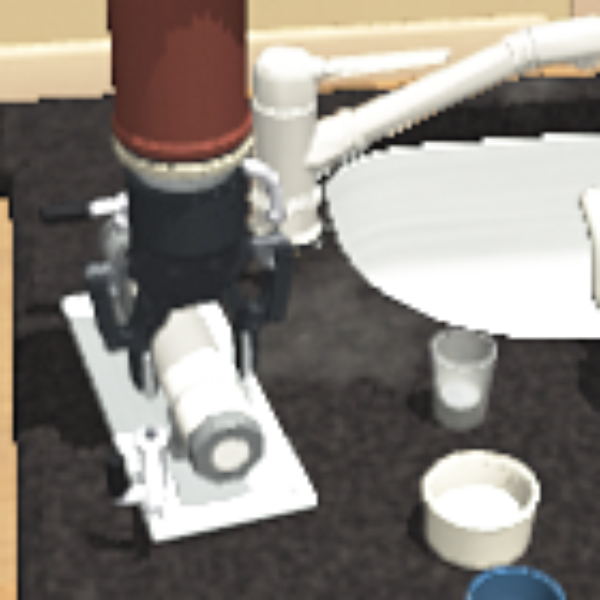

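Seated: cap rear at stand x = -122.5, top at 84, cap centred at crop (228,450). Regrip and slide in.

```bash
python3 -m creep '[[[0,0,0,0,0,0.05,40],[0,0,0,0,0,0.05,40],[0,0,0,0,0,0.05,40],[0,0,0,0,0,0.05,40]]]' 80; python3 -m creep '[[[0,0,0,-0.103,0.591,0.05,40],[0,0,0,-0.206,1.182,0.05,40],[0,0,0,-0.309,1.773,0.05,40],[0,0,0,-0.378,2.167,0.05,40],[0,0,0,-0.446,2.562,0.05,40],[0,0,0,-0.515,2.956,0.05,40],[0,0,0,-0.583,3.35,0.05,40],[0,0,0,-0.635,3.645,0.05,40],[0,0,0,-0.686,3.941,0.05,40],[0,0,0,-0.72,4.138,0.05,40],[0,0,0,-0.72,4.138,0.05,40]]]'; python3 - <<'E'
from h import *
s=env.observe();f=np.array(s["ft_force"]);print("tcp",st(s["position"]),"f along",f[:2]@ex,f[:2]@ey)
cart(cap("top"),57,92,-60)
E
```

```text
time: 7.82
position: [514.6, -34.4, 46.5]
ee_rot: [-2.022, -2.403, 0.002]
ft_force: [-4.1, 0.0, 6.1]
width: 0.53
grasp_force: 80.8
time: 9.2
position: [507.3, 7.2, 46.6]
ee_rot: [-2.021, -2.404, 0.002]
ft_force: [-4.8, -2.5, 3.4]
width: 0.534
grasp_force: 81.7
tcp [8.48667275 0.69769833] f along -1.653684716203671 5.14195069060369
n 180 x [-102.4  -97.9  -88.8  -72.   -60.2] z max [83.5 85.2]
-90 35 y mid 11.6 w 66.4 zmax 83.1
-78 92 y mid 0.2 w 47.7 zmax 84.7
-66 45 y mid -0.1 w 47.5 zmax 82.7
```

```bash
python3 -m creep '[[[0,0,0,-0.026,0.148,0,40],[0,0,0,-0.051,0.296,0,40],[0,0,0,-0.051,0.296,0,40]]]'; python3 - <<'E'
from h import *
s=env.observe();f=np.array(s["ft_force"]);print("tcp",st(s["position"]),"f along",f[:2]@ex,f[:2]@ey)
c=cap("top");P=cloud(c).reshape(-1,3);S=st(P);k=(abs(S[:,1])<20)&(P[:,2]>60)&(P[:,2]<92)&(S[:,0]<-60)&(S[:,0]>-130);print(np.percentile(S[k,0],[0,1,5,10]).round(1))
E
```

```text
time: 9.62
position: [507.2, 7.7, 46.7]
ee_rot: [2.022, 2.402, -0.004]
ft_force: [-2.2, -10.4, 2.7]
width: 0.538
grasp_force: 81.6
tcp [8.98197145 0.69033728] f along -9.922920325169994 3.9198996738574414
[-80.3 -80.2 -79.8 -78.9]
```

```bash
python3 -m creep '[[[0,0,0,-0.034,0.197,0,40],[0,0,0,-0.069,0.394,0,40],[0,0,0,-0.069,0.394,0,40]]]'; python3 - <<'E'
from h import *
s=env.observe();f=np.array(s["ft_force"]);print("tcp",st(s["position"]),"f along",f[:2]@ex,f[:2]@ey)
E
```

```text
time: 10.05
position: [507.1, 7.9, 46.7]
ee_rot: [2.023, 2.397, -0.008]
ft_force: [0.6, -24.1, 1.3]
width: 0.534
grasp_force: 81.6
tcp [9.18704905 0.76488108] f along -23.880495044170157 3.590438525262533
```

Bottomed: a further 4 mm commanded gave 0.2 mm and 24 N. Unload, release and rise, then check and work out the knob arc.

```bash
python3 -m creep '[[[0,0,0,0.103,-0.591,0,40],[0,0,0,0.103,-0.591,0,70],[0,0,0,0.103,-0.591,0,75],[0,0,0,0.103,-0.591,0,75],[0,0,0,0.103,-0.591,5,75],[0,0,0,0.103,-0.591,10,75],[0,0,0,0,-6,12,45],[0,0,0,-2,-12,12,45],[0,0,0,-4,-12,12,45],[0,0,0,-4,-12,12,45]]]' 25; python3 - <<'E'
from h import *
c=cap("top");P=cloud(c).reshape(-1,3);S=st(P)
k=(abs(S[:,1])<20)&(P[:,2]>60)&(P[:,2]<92)&(S[:,0]<-60)&(S[:,0]>-130);print("cap rear",np.percentile(S[k,0],[0,1,5,10]).round(1))
k=(P[:,2]>76)&(P[:,2]<90)&(S[:,0]<-95)&(S[:,0]>-170)&(S[:,1]>40)
kn=P[k].mean(0); print("knob",k.sum(),kn,st(kn))
p=np.array(env.observe()["position"]); print("tcp",p)
pv=O+ex*-88+ey*44; d=st(kn)-[-88,44]; a0=np.arctan2(d[1],d[0])%(2*np.pi); print("joint",np.deg2rad(246.3)-a0)
af=np.deg2rad(246.3+3)
for a in np.linspace(a0,af,13): 
    q=pv+55*(np.cos(a)*ex+np.sin(a)*ey); print(((q-kn[:2])/10).round(2).tolist())
E
```

```text
time: 11.3
position: [466.1, -106.5, 167.0]
ee_rot: [2.024, 2.402, -0.001]
ft_force: [0.5, 0.3, -0.0]
width: 0.451
grasp_force: 0.0Traceback (most recent call last):
  File "<stdin>", line 3, in <module>
    return _quantile_unchecked(
        a, q, axis, out, overwrite_input, method, keepdims, weights)
    return _ureduce(a,
                    func=_quantile_ureduce_func,
    ...<5 lines>...
                    overwrite_input=overwrite_input,
                    method=method)
    r = func(a, **kwargs)
    result = _quantile(arr,
                       quantiles=q,
    ...<2 lines>...
                       out=out,
                       weights=wgt)
    slices_having_nans = np.isnan(arr[-1, ...])
                                  ~~~^^^^^^^^^
IndexError: index -1 is out of bounds for axis 0 with size 0
```

```bash
python3 -m creep '[[[0,0,0,3,-6,0,45],[0,0,0,4,-12,0,45],[0,0,0,4,-18,0,45],[0,0,0,4,-22,0,45],[0,0,0,4,-22,0,45]]]'; cat > k.py <<'E'
from h import *
c=cap("top");P=cloud(c).reshape(-1,3);S=st(P)
k=(abs(S[:,1])<20)&(P[:,2]>60)&(P[:,2]<92)&(S[:,0]<-60)&(S[:,0]>-100)
if k.any(): print("cap rear",np.percentile(S[k,0],[0,1,5,10]).round(1))
k=(P[:,2]>76)&(P[:,2]<90)&(S[:,0]<-95)&(S[:,0]>-170)&(S[:,1]>-30)&(S[:,1]<100)
kn=P[k].mean(0); print("knob",k.sum(),kn,st(kn))
p=np.array(env.observe()["position"]); print("tcp",p)
pv=O+ex*-88+ey*44; d=st(kn)-[-88,44]; a0=np.arctan2(d[1],d[0])%(2*np.pi); print("joint",np.deg2rad(246.3)-a0,np.hypot(*d))
cv2.imwrite("pics/k%d.png"%env.observe()["time"],cv2.resize(c["pixels"][150:280,120:290],(680,520)))
for a in np.linspace(a0,np.deg2rad(249.3),13): 
    q=pv+55*(np.cos(a)*ex+np.sin(a)*ey); print(((q-kn[:2])/10).round(2).tolist())
E
python3 k.py; ls pics
```

```text
time: 11.98
position: [506.9, -329.1, 165.9]
ee_rot: [-2.027, -2.4, 0.001]
ft_force: [0.9, 0.5, 0.4]
width: 0.45
grasp_force: 0.0
cap rear [-80.8 -80.7 -80.2 -79.3]
knob 22 [ 457.72031155 -144.53271799   83.71597396] [-132.54019922   75.54504347]
tcp [ 507.50924663 -326.41008337  166.08657021]
joint 1.7733864751527562 54.579475209179456
[-0.02, -0.04]
[0.76, -0.34]
[1.58, -0.52]
[2.41, -0.57]
[3.25, -0.5]
[4.06, -0.3]
[4.83, 0.02]
[5.54, 0.46]
[6.19, 0.99]
[6.74, 1.62]
[7.19, 2.32]
[7.53, 3.09]
[7.75, 3.9]
k12.png
side0.png
side1.png
side2.png
side3.png
top0.png
top2.png
```

Cap is home at -80.5 and the knob is at (457.7, -144.5), joint 1.77. Moving over the knob, then down and gripping softly.

```bash
python3 -m creep '[[[0,0,0,-2,6,0,45],[0,0,0,-4,12,0,45],[0,0,0,-4.98,18.2,0,45],[0,0,0,-4.98,18.2,0,45],[0,0,0,-4.98,18.2,-4,45],[0,0,0,-4.98,18.2,-8,45],[0,0,0,-4.98,18.2,-10.4,45],[0,0,0,-4.98,18.2,-10.4,45],[0,0,0,-4.98,18.2,-10.4,10],[0,0,0,-4.98,18.2,-10.4,10],[0,0,0,-4.98,18.2,-10.4,10],[0,0,0,-4.98,18.2,-10.4,10]]]' 20
```

```text
time: 13.52
position: [457.9, -144.1, 63.9]
ee_rot: [2.021, 2.403, 0.001]
ft_force: [-0.9, 1.1, 6.5]
width: 0.153
grasp_force: 21.3
```

```bash
python3 -m creep '[[[0,0,0,0,0,0.2,10],[0,0,0,0.76,-0.34,0.2,10],[0,0,0,1.58,-0.52,0.2,10],[0,0,0,2.41,-0.57,0.2,10],[0,0,0,3.25,-0.5,0.2,10],[0,0,0,4.06,-0.3,0.2,10],[0,0,0,4.83,0.02,0.2,10],[0,0,0,5.54,0.46,0.2,10],[0,0,0,6.19,0.99,0.2,10],[0,0,0,6.74,1.62,0.2,10],[0,0,0,7.19,2.32,0.2,10],[0,0,0,7.19,2.32,0.2,10]]]'; python3 - <<'E'
from h import *
p=env.observe()["position"];d=st(p)-[-88,44];print(d,np.hypot(*d),np.deg2rad(246.3)-np.arctan2(d[1],d[0])%(2*np.pi))
E
```

```text
time: 15.02
position: [529.5, -119.6, 64.9]
ee_rot: [2.021, 2.405, 0.002]
ft_force: [-1.6, 0.1, -4.3]
width: 0.146
grasp_force: 20.3
[-32.2604606 -43.4717707] 54.13438986787808 0.22478375785268145
```

```bash
python3 -m creep '[[[0,0,0,0.2,0.4,0,10],[0,0,0,0.34,0.77,0,10],[0,0,0,0.46,1.18,0,10],[0,0,0,0.56,1.58,0,10],[0,0,0,0.56,1.58,0,10],[0,0,0,0.58,1.75,0,10],[0,0,0,0.58,1.75,0,10]]]'; python3 - <<'E'
from h import *
p=env.observe()["position"];d=st(p)-[-88,44];print(d,np.hypot(*d),np.deg2rad(246.3)-np.arctan2(d[1],d[0])%(2*np.pi))
E
```

```text
time: 15.9
position: [533.7, -107.7, 64.9]
ee_rot: [2.026, 2.399, -0.007]
ft_force: [-6.8, -15.5, 1.5]
width: 0.151
grasp_force: 20.7
[-21.24667877 -49.63271448] 53.98914433178209 -0.009168087197296337
```

Retainer on its stop (joint ≈ 0, 15 N). Unload, release, rise, and step aside for a look.

```bash
python3 -m creep '[[[0,0,0,-0.08,-0.45,0,10],[0,0,0,-0.08,-0.45,0,35],[0,0,0,-0.08,-0.45,0,40],[0,0,0,-0.08,-0.45,1,40],[0,0,0,-0.08,-0.45,6,40],[0,0,0,-0.08,-0.45,11,20],[0,0,0,-1,-6,12,0],[0,0,0,-1,-12,12,0],[0,0,0,-1,-18,12,0],[0,0,0,-1,-22,12,0],[0,0,0,-1,-22,12,0]]]'; python3 k.py | head -4; python3 - <<'E'
from h import *
P=cloud(cap("top")).reshape(-1,3);S=st(P)
k=(P[:,2]>97)&(P[:,2]<112)&(S[:,1]>28)&(S[:,1]<75)&(abs(S[:,0]-129)<40);print("lever",k.sum(),S[k].mean(0),S[k].min(0),S[k].max(0))
k=(P[:,2]>60)&(S[:,0]>165)&(S[:,0]<300)&(abs(S[:,1])<120)
for a in range(165,300,15):
    j=k&(S[:,0]>=a)&(S[:,0]<a+15)
    if j.any():print(a,S[j,1].min().round(),S[j,1].max().round(),P[j,2].max().round(),P[j,2].min().round())
E
```

```text
time: 17.27
position: [523.7, -327.3, 185.1]
ee_rot: [2.028, 2.398, -0.001]
ft_force: [-0.0, 1.3, 0.9]
width: 0.0
grasp_force: 0.0
cap rear [-91.9 -83.5 -80.4 -79.5]
knob 24 [ 533.80704691 -108.70444699   83.41675343] [-110.29867042   -5.56373952]
tcp [ 524.52230286 -324.52641062  185.16996305]
joint 0.00912679081699963 54.34882682829905
lever 101 [131.92883676  48.3758408 ] [124.51943362  28.35764664] [141.07654266  66.96964683]
165 -5.0 5.0 65.0 60.0
195 -120.0 -117.0 151.0 61.0
210 -120.0 -117.0 154.0 67.0
```

```bash
ls -t pics/k*.png | head -1
```

```text
pics/k17.png
```

Retainer reads 0.009 with the knob at (-110.3, -5.6) against a nominal (-110, -6), so it's shut. Lever joint ≈ 0.06. Now to the side of the valve grip.

```bash
python3 -m creep '[[[0,0,0,-1,6,0,0],[0,0,0,-2,12,0,0],[0,0,0,-3,18,0,0],[0,0,0,-4,24,0,0],[0,0,0,-5.5,30,0,0],[0,0,0,-6.5,36,0,0],[0,0,0,-7.4,41.7,0,0],[0,0,0,-7.4,41.7,0,0],[0,0,0,-7.4,41.7,-5,0],[0,0,0,-7.4,41.7,-9,0],[0,0,0,-7.4,41.7,-10,0],[0,0,0,-7.4,41.7,-10,0]]]'; python3 - <<'E'
from h import *
s=env.observe();p=np.array(s["position"]);print(p,st(p))
for th in np.deg2rad([4,10,20,30,40,50,60,70,80,88,92]):
    u=np.array([np.sin(th),np.cos(th)]);t=np.array([np.cos(th),-np.sin(th)]);h=11*abs(t[0])+14.5*abs(t[1])
    q=np.array([129,0])+42*u-(7.5+h)*t; w=O+q[0]*ex+q[1]*ey; print(np.rad2deg(th).round(),q.round(),((w-p[:2])/10).round(2).tolist())
E
```

```text
time: 18.88
position: [450.6, 93.9, 85.3]
ee_rot: [-2.022, -2.404, 0.0]
ft_force: [0.1, 0.4, 0.5]
width: -0.001
grasp_force: 0.0
[450.62689936  93.87963918  85.31457198] [103.56088459  41.62191266]
4.0 [112.  43.] [-0.31, 0.85]
10.0 [116.  45.] [-0.54, 1.14]
20.0 [122.  47.] [-0.87, 1.71]
30.0 [129.  49.] [-1.12, 2.39]
40.0 [137.  48.] [-1.24, 3.14]
50.0 [145.  47.] [-1.2, 3.96]
60.0 [153.  43.] [-0.99, 4.81]
70.0 [160.  38.] [-0.59, 5.62]
80.0 [166.  31.] [0.01, 6.37]
88.0 [170.  24.] [0.61, 6.87]
92.0 [172.  21.] [0.87, 7.07]
```

```bash
python3 -m creep '[[[0,0,0,-0.31,0.85,0,0],[0,0,0,-0.54,1.14,0,0],[0,0,0,-0.87,1.71,0,0],[0,0,0,-1.12,2.39,0,0],[0,0,0,-1.24,3.14,0,0],[0,0,0,-1.2,3.96,0,0],[0,0,0,-0.99,4.81,0,0],[0,0,0,-0.59,5.62,0,0],[0,0,0,0.01,6.37,0,0],[0,0,0,0.6,6.87,0,0],[0,0,0,0.87,7.07,0,0],[0,0,0,0.87,7.07,0,0]]]'; python3 -c "
from h import *
p=env.observe()['position'];print(p,st(p))"
```

```text
time: 20.38
position: [458.2, 164.1, 84.4]
ee_rot: [-2.021, -2.403, 0.004]
ft_force: [-7.0, -3.0, 4.3]
width: -0.003
grasp_force: 3.5
[458.24947237 164.09574389  84.37406863] [171.42975742  22.06307017]
```

```bash
python3 -m creep '[[[0,0,0,0.2,0.03,0,0],[0,0,0,0.4,0.07,0,0],[0,0,0,0.4,0.07,0,0]]]'; python3 -c "
from h import *
p=env.observe()['position'];print(p,st(p))"; python3 -m creep '[[[0,0,0,-0.6,-0.1,0,0],[0,0,0,-1.5,-0.3,0,0],[0,0,0,-1.5,-0.3,5,0],[0,0,0,-1.5,-0.3,10,0],[0,0,0,-1,-6,12,0],[0,0,0,0,-12,12,0],[0,0,0,2,-18,12,0],[0,0,0,4,-24,12,0],[0,0,0,6,-30,12,0],[0,0,0,7,-36,12,0],[0,0,0,7,-42,12,0],[0,0,0,7,-48,12,0]]]'; python3 k.py|head -4; python3 - <<'E'
from h import *
P=cloud(cap("top")).reshape(-1,3);S=st(P)
k=(P[:,2]>97)&(P[:,2]<112)&(S[:,0]>129+30)&(S[:,0]<129+75)&(abs(S[:,1])<40);print("lever",k.sum(),S[k].mean(0),S[k].min(0),S[k].max(0))
E
ls pics
```

```text
time: 20.75
position: [458.8, 164.3, 83.9]
ee_rot: [-2.018, -2.401, 0.014]
ft_force: [-23.5, -6.2, 17.3]
width: 0.001
grasp_force: 12.2
[458.75226988 164.26889145  83.89392058] [171.51406235  21.53800194]
time: 22.25
position: [533.4, -316.9, 205.0]
ee_rot: [2.022, 2.403, 0.001]
ft_force: [0.5, 1.4, 0.3]
width: -0.005
grasp_force: 0.0
cap rear [-80.8 -80.7 -80.2 -79.3]
knob 24 [ 533.83214128 -108.70317774   83.10299003] [-110.30172615   -5.58868029]
tcp [ 530.57800228 -327.06099586  204.15343362]
joint 0.00898984352350407 54.37282595266411
lever 98 [176.49471421   0.37349239] [159.0840277   -7.59457127] [194.88151681   7.57960942]
k12.png
k17.png
k22.png
side0.png
side1.png
side2.png
side3.png
top0.png
top2.png
```

View pics/k22.png

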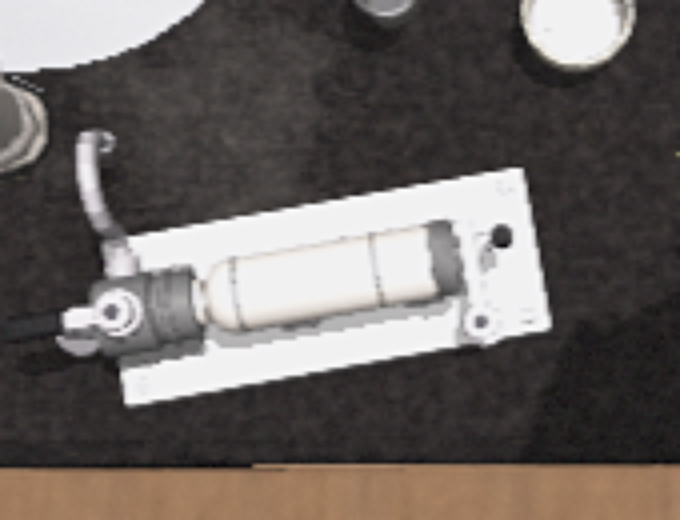

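The picture shows the cartridge home (shoulder at the collet, (200,300)). The arm is shut behind the cap (knob (502,236)), and the lever lies in line with the cartridge, (110,312) pointing left. The robot is clear.

```bash
python3 -c "
from rig import env
print(env.sign_off())"
```

```text
the job is handed in; nothing more can be done
None
```

The cartridge is bottomed in the collet, the retaining arm was then swung shut, and last the valve was turned to open, in line with the cartridge; the job was handed in at about 22 s of robot time, with no verdict returned.

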